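# Unplug a stuck hard drive and lean it on the inspection stand

## Robot

A 7-joint arm with a two-finger parallel gripper is mounted at the origin on the work surface. World frame = base frame: x ahead of the robot, y to its left, z up, the work surface at z = 0. Lengths are in m, angles in rad, forces in N, time in s.
With the tool pointing down it reaches from about 0.4 to 0.85 m from the base axis. Payload 10.4 kg.
Tool frame: the origin (TCP) lies at the very end of the fingers, on their centre line; the grasp point (between the pads) lies 19 mm behind it; z points along the fingers, x is the direction in which the jaws open and shut, and the axes are right-handed (so a half turn about z gives the same grasp; the last joint's range is limited). The gripper opens to 85 mm and grips with 20 to 120 N. Pads are 22 mm wide; open, the fingers measure 114 mm over their backs; the gripper's body (76 mm by 85 mm) begins 54 mm behind the grasp point. The pads swing forward as they close: fully open they stand 13 mm farther back than shut.
Start: joints at [-1.129, 0.332, -0.065, 1.46, 0.022, 1.35, -0.088], TCP at [0.28, 0.559, 0.231] pointing down, gripper open.
Joint ranges: [-2.6, 2.6], [-0.5, 2.12], [-1.47, 1.34], [0.16, 2.42], [-1.27, 4.41], [0.06, 2.06], [-2.6, 2.6]. Speed limits (rad/s): [2.22, 2.22, 2.79, 2.79, 3.14, 3.14, 3.14].

## Interface

Orientations are given as [roll, pitch, yaw] about the fixed x, y, z axes, in that order (R = Rz(yaw) Ry(pitch) Rx(roll)).
In Python, from station import * gives the robot as it stands. The module is installed in compiled form; this text tells all that it offers.
- The arm moves only by the tool arm_command, never from a script. Its arguments are lists of equal length, an entry for each row: "delta_pos": the shift along the tool's x, y, z in units of 30 mm (1.0 is 30 mm), a list of three; "angular": the turn, a rotation vector about the tool's x, y, z in units of 5 degrees (1.0 is 5 degrees), a list of three. In form: {"delta_pos": [[tx, ty, tz], ...], "angular": [[wx, wy, wz], ...]}. A call has 1 to 12 rows; each row is the pose to reach, as a shift and turn from the pose commanded when the call began, along the tool's axes at that moment; what a row does not reach only later rows make up. A row lasts 1/12 s, in which the tool goes at most 41.7 mm and 7.16 degrees, less where a joint would pass 70% of its speed; a pose out of reach is approached as far as the arm can. A call with a gripper value outside its range is refused whole. "jaw" is the closure, from -1 (fully open) to 1 (shut), set as the call begins (left out, the last holds). The fingers move at their own pace and stop on an object; "grip_force" is the grip in N (left out, the last holds). Time passes only in rows, so rows that repeat a pose let the fingers close. It gives the time, the measured TCP pose, the force and the opening at its end, in the units of the state.
- read_state(): the state, without advancing time (a new reading comes with each control period).
- get_image(name): name is "scene" or "top"; returns a dict with "frame" (480x640x3 uint8, blue, green, red), "camera_matrix" (3x3 intrinsics, pixels), "camera_from_world" (4x4, takes a point from world to camera coordinates). Camera axes: x right, y up, looking along -z (the intrinsics and any distortion apply to the point x, -y, -z); pixel columns grow to the right and rows downward; lengths in m; the calibration is good to about 2 mm. A picture is of the moment at which its call begins. There is no depth.
- sign_off(): hands the job in, once; it reports no verdict.
The state is a dict: "time_s": time; "qpos": joint angles; "dq": joint speeds; "joint_torque": joint torques, N m; "tool_pos": TCP position; "tool_rot": TCP orientation; "contact_force": force on the tool from outside, world axes, zero at the start; "ft_torque": the same for the moment, N m; "finger_gap": finger opening in m.
Only numpy, scipy, OpenCV 4.12 (cv2) and the standard library are available. Lean on these libraries where they do the work, as an engineer would, in place of code of your own. Each camera call takes 0.05 s, during which the arm holds its last target. There are 200 camera calls.

## Task

Pull the hard drive with the orange label straight up out of the docking station, where spring catches hold it, and stand it connector end down on the yellow ledge of the leaning inspection stand, centred and lying flat back against both grey rails, then let go of it. The ledge has been clamped at an unknown height, so feel your way down onto it: the drive is delicate and must not be dropped, knocked or pressed hard on the stand. Leave the other things on the bench where they are.

Things in the scene. Friction and masses are not known exactly. Their poses are not given: they have to be found in the camera images.
- drive: hard drive: silver slab 26 mm thick (x), 102 wide (y), 147 long (z), 0.34 to 0.55 kg; label with orange band on its +x face, green circuit board on its -x face. Origin: centre of its connector end; z points to the free end (up in the dock). It starts upright with 40 mm in the dock's slot, 107 mm standing out. Notches in its narrow sides, 14 to 26 mm from the connector end, take the catches
- dock: grey docking station 100 (x) by 150 (y) by 60 mm high, fixed to the bench; upright slot 29 by 105 mm, floor 20 mm above the bench. Origin: centre of its underside, z up; the drive in it has parallel axes. Two sprung balls in the slot's ends hold the drive; freeing it takes about 10 to 15 N beyond its weight, over the first 10 mm
- stand: inspection stand fixed to the bench: dark base plate 190 by 150 by 12 mm (centred at x = -10 mm), two grey rails on legs leaning back 30 degrees, tops towards the stand's -x; the drive lies on their +x side. Origin: underside, midway between the rails, z up
- rest: frame of the leaning rails: origin on their front (supporting) plane, midway between them, 50 mm above the bench; z up along the rails, x out of the supporting plane, y across. Rails 12 mm wide at y = +-40 mm, 10 mm thick, z = -25 to 125 mm, an open gap of 68 mm between them lets a finger pass. A drive in place has its origin at x = 13 mm, y = 0, z = ledge height, axes parallel
- rail_tops (a point): point midway between the tops of the two rails, at z = 125 mm in rest. Below it the yellow ledge, 64 mm wide in y, stands square out of the rails on a spring cushion (gives up to 5 mm): 34 mm deep in x, then a lip 4 mm thick and 8 mm high. Its upper face is clamped somewhere at z = 15 to 50 mm in rest: not measured, to be felt or seen
- old_drive: bystander: dark drive with a blue label lying flat, 147 by 102 by 26 mm; origin: centre of its underside
- spray_can: bystander: white and blue spray can with a red cap, 52 mm across, 160 mm high; origin: centre of its underside
- meter: bystander: yellow multimeter lying flat, 150 by 75 by 35 mm; origin: centre of its underside
- tub: bystander: clear plastic bowl 110 mm across, 50 mm high; origin: centre of its underside
- driver: bystander: screwdriver with a red handle lying along its x, 180 mm long, about 30 mm thick; origin near its middle
Not all that is in view belongs to the job. Leave any purple look-alike of the dock alone. Leave any red look-alike of the drive alone.

How it is judged:
On the way:
1. the drive is drawn clear of the dock, its connector end at least 60 mm above the bench (z of drive in the frame of dock above 0.06 m), for 0.1 s.
At the end, for the whole second after the job is handed in: the drive stands connector end down on the ledge, within 15 mm of the middle between the rails, flat against both rails (back face within 5 mm of them at the foot, long axis within 0.06 rad of the rails and width within 0.08 rad of straight across), carried by the stand and at rest (x of drive in the frame of rest between 0.008 and 0.018 m and y of drive in the frame of rest between -0.015 and 0.015 m and z of drive in the frame of rest between 0.01 and 0.055 m and angle between the z axis of drive and the z axis of rest, either way round below 0.06 rad and angle between the y axis of drive and the y axis of rest, either way round below 0.08 rad and contact force between drive and stand above 1 N and linear speed of drive below 0.02 m/s and angular speed of drive below 0.1 rad/s); the robot touches nothing.
It fails at once if the drive is knocked or pressed on the stand with more than 45 N (contact force between drive and stand above 45 N).
It fails at once if over the ledge, in its last centimetres, the drive falls or comes down faster than 0.15 m/s (linear speed of drive above 0.15 m/s and z of drive in the frame of rest between 0 and 0.058 m and x of drive in the frame of rest between 0 and 0.035 m and y of drive in the frame of rest between -0.06 and 0.06 m).
It fails at once if another thing on the bench (old drive, spray can, meter, tub or screwdriver) is moved by more than 30 mm (distance of any of old_drive, spray_can, meter, tub, driver from where it was at the start of the episode above 0.03 m).
It also fails if it takes over 48 s, if anything falls off the work surface, if the arm or the gripper's body presses on something with over 40 N, if the wrist force passes 120 N, or if a joint passes its speed limit or range.

## Working session

There is one attempt and no reset: what is moved stays moved. The work goes in short steps, Python scripts to look and compute and a tool call to move; the robot and the scene stay as the last step left them, time stands still between calls to the robot, and variables do not carry over. Pictures are saved under pics/ and viewed, about 8 in all and at most 12, crops included, and the job is handed in when it is done.

Besides the shell and the picture viewer there is one more tool, called after ">>>" as a command line: name --argument value ..., lists and objects as JSON in quotes. arm_command: Moves the arm, as the interface text tells. Its arguments: {"type":"object","properties":{"delta_pos":{"type":"array"},"angular":{"type":"array"},"jaw":{"type":"number"},"grip_force":{"type":"number"}},"required":["delta_pos","angular"]}

```bash
mkdir -p pics; python3 - <<'E'
from station import *
import cv2,numpy as np,pickle
d={}
for n in("scene","top"):
    g=get_image(n);cv2.imwrite(f"pics/{n}0.png",g["frame"]);d[n]=g
    print(n,g["camera_matrix"].tolist(),np.round(g["camera_from_world"],4).tolist(),[k for k in g])
pickle.dump(d,open("im0.pkl","wb"))
print(read_state())
E
```

```text
scene [[516.479783686871, 0.0, 322.1811771304971], [0.0, 516.479783686871, 236.57592286216072], [0.0, 0.0, 1.0]] [[0.7344, 0.6787, 0.0063, -0.3714], [-0.5164, 0.5527, 0.6541, 0.2571], [0.4404, -0.4837, 0.7564, -1.6135], [0.0, 0.0, 0.0, 1.0]] ['frame', 'camera_matrix', 'camera_from_world']
top [[501.52765571944184, 0.0, 332.370800198551], [0.0, 501.52765571944184, 239.59703104578722], [0.0, 0.0, 1.0]] [[0.0038, -0.9999, -0.0098, -0.0515], [0.997, 0.003, 0.0768, -0.5756], [-0.0768, -0.01, 0.997, -1.2419], [0.0, 0.0, 0.0, 1.0]] ['frame', 'camera_matrix', 'camera_from_world']
{'time_s': 0.1, 'qpos': array([-1.12859264,  0.33282625, -0.06471128,  1.46085262,  0.02162748,
        1.34992969, -0.08852338]), 'dq': array([ 0.00112821, -0.00340333,  0.00081489, -0.00234461, -0.00100952,
        0.00198521, -0.0009491 ]), 'joint_torque': array([ 1.54600591e-03, -6.26744127e+01,  4.93766635e-02, -3.92431962e+01,
        1.63391617e-02,  6.84586572e-03, -3.37795370e-05]), 'tool_pos': array([0.28000587, 0.55838284, 0.23058682]), 'tool_rot': array([3.14150916e+00, 1.31679439e-03, 1.10600502e+00]), 'contact_force': array([-0.19642362,  0.3389711 , -0.01246604]), 'ft_torque': array([-0.02780594, -0.04408995, -0.03174826]), 'finger_gap': 0.0851019952715922}
```

View pics/scene0.png

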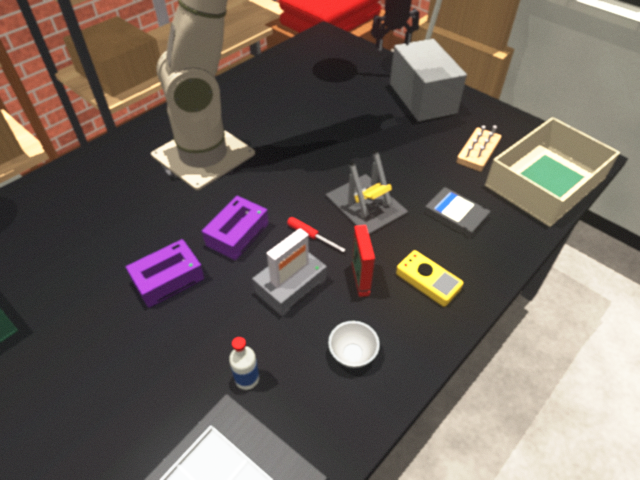

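View pics/top0.png

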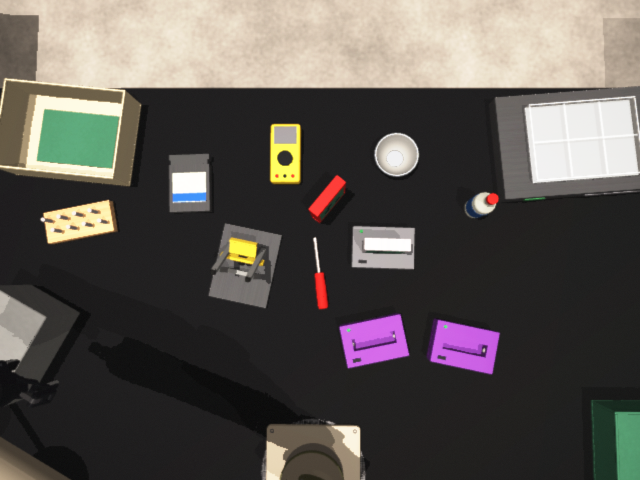

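Top view: the candidates are the silver drive in the grey dock at (386,245), the red look-alike at (327,198), and purple docks at (374,341) and (465,347). The grey dock with the silver drive fits the description. I'll confirm in an enlarged composite, which also shows the stand at (246,262).

```bash
python3 - <<'E'
import cv2,numpy as np,pickle
d=pickle.load(open("im0.pkl","rb"))
s,t=d["scene"]["frame"],d["top"]["frame"]
def c(f,x,y,w=100,h=75):
    return cv2.resize(f[y:y+h,x:x+w],(400,300),interpolation=cv2.INTER_CUBIC)
im=np.vstack([np.hstack([c(s,245,228,),c(s,320,148,100,75)]),np.hstack([c(t,340,212),c(t,195,220,120,90)])])
cv2.imwrite("pics/crops.png",im)
E
```

```text
(no output)
```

View pics/crops.png

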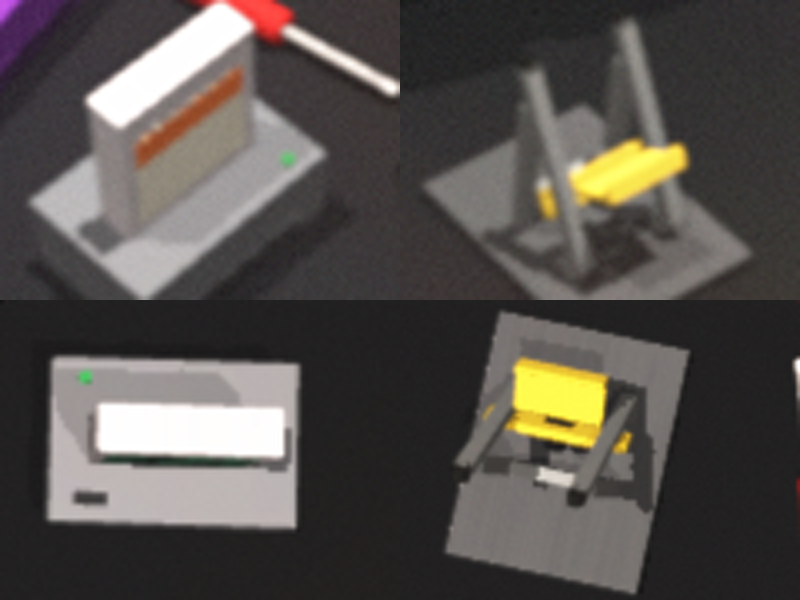

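The crops confirm the silver drive with the orange band, with its label facing world +x. The stand's ledge and lip also face roughly +x. Next I'll fit the poses from corner pixels.

```bash
cat > h.py <<'E'
import numpy as np,cv2,pickle
from scipy.spatial.transform import Rotation as Rn
d=pickle.load(open("im0.pkl","rb"))
def proj(n,P):
    P=np.atleast_2d(P);M=d[n]["camera_from_world"];K=d[n]["camera_matrix"]
    c=P@M[:3,:3].T+M[:3,3];return np.c_[K[0,2]-K[0,0]*c[:,0]/c[:,2],K[1,2]+K[1,1]*c[:,1]/c[:,2]]
def T(p,P):  # planar pose x,y,yaw
    return np.atleast_2d(P)@Rn.from_euler('z',p[2]).as_matrix().T+[p[0],p[1],0]
s3=.5;c3=np.sqrt(.75)
def rest(p,dx,P): # rest -> world
    P=np.atleast_2d(P);R=np.array([[c3,0,-s3],[0,1,0],[s3,0,c3]])
    return T(p,P@R.T+[dx,0,.05])
E
cat > fit.py <<'E'
from h import *
from scipy.optimize import least_squares
u=lambda q,sc,ox,oy,cx,cy:(np.array(q,float)-[cx,cy]+.5)/sc-.5+[ox,oy]
dt=u([(52,357),(299,365),(295,528),(48,520),(97,403),(286,408),(285,460),(95,452)],4,340,212,0,300)
a,b=.05,.075;e,f=.013,.051
DT=np.array([(a,b,.06),(a,-b,.06),(-a,-b,.06),(-a,b,.06),(e,f,.167),(e,-f,.167),(-e,-f,.167),(-e,f,.167)])
ds=u([(30,203),(325,152),(145,298),(88,100),(125,125),(253,37),(218,2)],4,245,228,0,0)
DS=np.array([(-a,-b,.06),(a,b,.06),(a,-b,.06),(-e,-f,.167),(e,-f,.167),(e,f,.167),(-e,f,.167)])
r=lambda p:np.r_[(proj("top",T(p,DT))-dt).ravel(),(proj("scene",T(p,DS))-ds).ravel()]
o=least_squares(r,[.57,-.15,0],loss='soft_l1');print("dock",o.x,"rms",np.sqrt(np.mean(r(o.x)**2)));print(r(o.x).round(1))
st=u([(500,312),(690,350),(637,594),(445,552)],10/3,195,220,400,300)
ST=np.array([(.085,.075,.012),(.085,-.075,.012),(-.105,-.075,.012),(-.105,.075,.012)])
ss=u([(423,185),(752,252),(585,105)],4,320,148,400,0)
SS=np.array([(-.105,-.075,.012),(.085,.075,.012),(-.105,.075,.012)])
# rail tops centre
rs=u([(533,70),(628,22)],4,320,148,400,0);RS=np.array([(-.005,-.04,.125),(-.005,.04,.125)])
rt=u([(466,470),(580,495)],10/3,195,220,400,300);RT=np.array([(-.005,.04,.125),(-.005,-.04,.125)])
r2=lambda p:np.r_[(proj("top",T(p,ST))-st).ravel(),(proj("scene",T(p,SS))-ss).ravel(),(proj("scene",rest(p,p[3],RS))-rs).ravel(),(proj("top",rest(p,p[3],RT))-rt).ravel()]
o2=least_squares(r2,[.54,.15,-.2,0],loss='soft_l1');print("stand",o2.x);print(r2(o2.x).round(1))
p=o2.x
def ov(n,x,y,w,h,W,H,hs):
    k=W/w;im=cv2.resize(d[n]["frame"][y:y+h,x:x+w],(W,H),interpolation=cv2.INTER_CUBIC)
    def L(P,col):
        q=((proj(n,P)-[x,y]+.5)*k-.5).round().astype(int);cv2.polylines(im,[q],True,col,1,cv2.LINE_AA)
    for s in(-1,1):
        for xx in(0,-.01):L(rest(p,p[3],[(xx,s*.04-.006,-.025),(xx,s*.04-.006,.125),(xx,s*.04+.006,.125),(xx,s*.04+.006,-.025)]),(255,255,0))
    for z,col in hs:
        L(rest(p,p[3],[(0,-.032,z),(.034,-.032,z),(.034,.032,z),(0,.032,z)]),col)
        L(rest(p,p[3],[(.034,-.032,z+.008),(.038,-.032,z+.008),(.038,.032,z+.008),(.034,.032,z+.008)]),col)
    L(T(p,ST),(0,255,0));return im
hs=[(.02,(0,0,255)),(.03,(0,255,0)),(.04,(255,0,255))]
cv2.imwrite("pics/ov.png",np.hstack([ov("scene",320,148,100,100,400,400,hs),ov("top",200,220,90,90,400,400,hs)]))
E
python3 fit.py
```

```text
dock [ 0.55524455 -0.17194148 -0.02494682] rms 0.8433002060014679
[-0.5 -0.2 -0.8 -0.5 -0.5 -0.3 -0.5 -0.   0.   0.1 -1.4  0.1 -1.3 -1.2
  0.3 -0.5 -0.7  0.  -0.3  0.4 -0.8  1.  -0.6  0.3 -1.9  0.5 -0.8 -2.6
  0.   0.2]
stand [ 0.52163262  0.1703063  -0.20558654  0.03256157]
[-0.3 -1.   0.1 -0.3 -0.3  0.1 -0.6  0.2 -1.3  0.3 -0.2  0.9 -1.  -0.1
 -1.7 -0.2 -1.8  0.3 -1.2 -0.7 -0.7 -0.8]
```

View pics/ov.png

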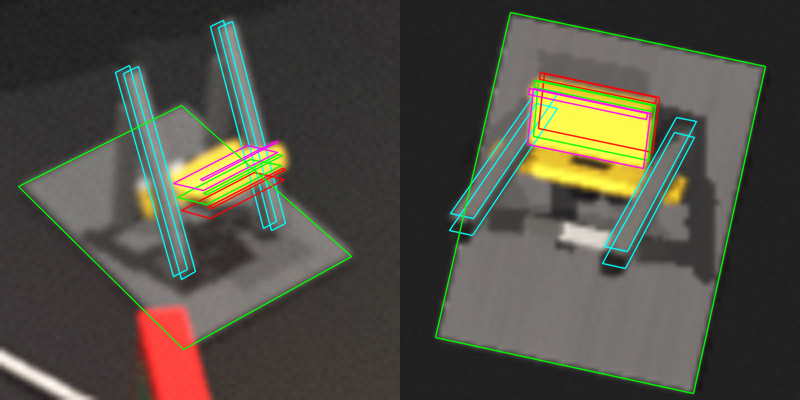

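```bash
cat > go.py <<'E'
from h import *
from station import *
DOCK=np.array([.5552,-.1719,-.025]);ST=np.array([.5216,.1703,-.2056]);DX=.0326
def delta(pos,R,s=None,cp=None):
    s=s or read_state();p=np.array(s["tool_pos"]);C=Rn.from_euler('xyz',s["tool_rot"])
    print("dpos",(C.inv().apply(np.array(pos)-p)/.03).round(2),"ang",(np.degrees((C.inv()*R).as_rotvec())/5).round(2))
def Rdown(yaw): return Rn.from_euler('xyz',[np.pi,0,yaw])
def restR():   # tool x=rest x, tool z=-rest z
    W=Rn.from_euler('z',ST[2])*Rn.from_matrix([[c3,0,-s3],[0,1,0],[s3,0,c3]])
    return W*Rn.from_euler('x',np.pi)
def restP(x,y,z): return rest(ST,DX,[x,y,z])[0]
def inrest(p):
    q=(np.array(p)-restP(0,0,0));W=restR()*Rn.from_euler('x',np.pi);return W.inv().apply(q)
def st():
    s=read_state();print("t",s["time_s"],"pos",s["tool_pos"].round(4),"rot",s["tool_rot"].round(3),"F",s["contact_force"].round(1),"M",s["ft_torque"].round(2),"gap",round(s["finger_gap"],4));return s
E
python3 -c "
from go import *
delta([*DOCK[:2],.26],Rdown(DOCK[2]))"
```

```text
dpos [-17.65  19.11  -0.96] ang [1.000e-02 1.000e-02 1.296e+01]
```

>>> arm_command --delta_pos '[[0,0,-1],[-1.5,1.6,-1],[-3,3.2,-1],[-4.4,4.8,-1],[-5.9,6.4,-1],[-7.4,8,-1],[-8.8,9.6,-1],[-10.3,11.1,-1],[-11.8,12.7,-1],[-13.2,14.3,-1],[-14.7,15.9,-1],[-15.5,16.8,-1]]' --angular '[[0,0,0],[0,0,1.2],[0,0,2.4],[0,0,3.6],[0,0,4.8],[0,0,6],[0,0,7.2],[0,0,8.4],[0,0,9.6],[0,0,10.8],[0,0,12],[0,0,12.96]]' --jaw -1 --grip_force 90

```text
time_s: 1.1
tool_pos: [0.4417, 0.1277, 0.2612]
tool_rot: [-3.141, 0.0, -0.03]
contact_force: [0.9, 1.2, -0.0]
finger_gap: 0.0854
```

```bash
python3 -c "
from go import *
st();delta([*DOCK[:2],.26],Rdown(DOCK[2]))"
```

```text
t 1.1 pos [0.4417 0.1277 0.2612] rot [-3.141  0.    -0.03 ] F [ 0.9  1.2 -0. ] M [ 0.11 -0.    0.02] gap 0.0854
dpos [4.09 9.87 0.04] ang [-0.    0.   -0.06]
```

>>> arm_command --delta_pos '[[0.5,1.2,0],[1,2.4,0],[1.5,3.6,0],[2,4.8,0],[2.5,6,0],[3,7.2,0],[3.5,8.4,0],[4,9.5,0],[4.1,9.8,0],[4.1,9.87,0],[4.1,9.87,0],[4.1,9.87,0]]' --angular '[[0,0,0],[0,0,0],[0,0,0],[0,0,0],[0,0,0],[0,0,0],[0,0,0],[0,0,0],[0,0,0],[0,0,0],[0,0,0],[0,0,0]]'

```text
time_s: 2.1
tool_pos: [0.557, -0.1679, 0.261]
tool_rot: [-3.141, 0.001, -0.024]
contact_force: [-0.1, 0.6, 0.3]
finger_gap: 0.0856
```

```bash
python3 -c "
from go import *
st();delta([*DOCK[:2],.108],Rdown(DOCK[2]))"
```

```text
t 2.1 pos [ 0.557  -0.1679  0.261 ] rot [-3.141e+00  1.000e-03 -2.400e-02] F [-0.1  0.6  0.3] M [ 0.01  0.01 -0.01] gap 0.0856
dpos [-0.05  0.14  5.1 ] ang [-0.01  0.01  0.02]
```

>>> arm_command --delta_pos '[[-0.05,0.14,0.5],[-0.05,0.14,1.2],[-0.05,0.14,1.9],[-0.05,0.14,2.6],[-0.05,0.14,3.3],[-0.05,0.14,4],[-0.05,0.14,4.6],[-0.05,0.14,5],[-0.05,0.14,5.1],[-0.05,0.14,5.1],[-0.05,0.14,5.1]]' --angular '[[0,0,0],[0,0,0],[0,0,0],[0,0,0],[0,0,0],[0,0,0],[0,0,0],[0,0,0],[0,0,0],[0,0,0],[0,0,0]]'

```text
time_s: 3.02
tool_pos: [0.5561, -0.1731, 0.1093]
tool_rot: [-3.141, -0.001, -0.024]
contact_force: [-0.1, -0.1, 0.1]
finger_gap: 0.0853
```

```bash
python3 -c "
from go import *
st()
def c(n,x,y,w=130):
    return cv2.resize(get_image(n)['frame'][y:y+w,x:x+w],(400,400),interpolation=cv2.INTER_CUBIC)
cv2.imwrite('pics/pre.png',np.hstack([c('scene',225,180),c('top',320,180)]))"
```

```text
t 3.0167 pos [ 0.5561 -0.1731  0.1093] rot [-3.141e+00 -1.000e-03 -2.400e-02] F [-0.1 -0.1  0.1] M [-0.04 -0.05 -0.01] gap 0.0853
```

View pics/pre.png

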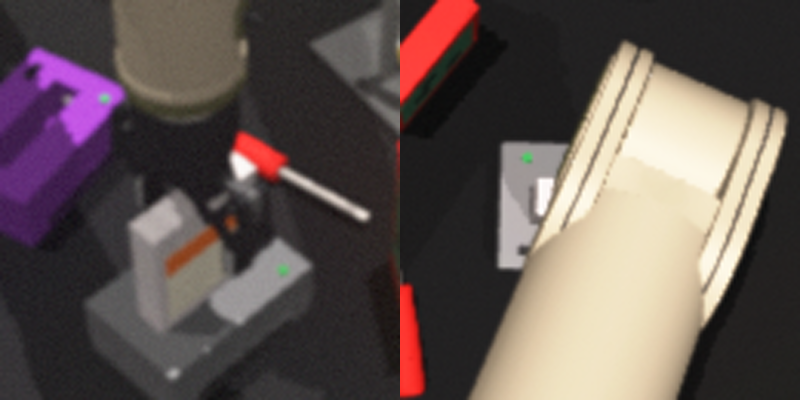

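```bash
python3 -c "
from go import *
for P in [(.0,0,.109),(.045,0,.11),(.045,0,.15),(-.045,0,.15),(.013,.051,.167),(.013,-.051,.167)]:
    print(P,((proj('scene',T([.5561,-.1731,-.024],P))-[225,180])*400/130).round())"
```

```text
(0.0, 0, 0.109) [[194. 246.]]
(0.045, 0, 0.11) [[235. 279.]]
(0.045, 0, 0.15) [[234. 245.]]
(-0.045, 0, 0.15) [[150. 179.]]
(0.013, 0.051, 0.167) [[252. 168.]]
(0.013, -0.051, 0.167) [[150. 246.]]
```

The front finger ends near (240,268) in the scene crop, where the projection predicts it. It straddles the label side, so I'll close.

>>> arm_command --delta_pos '[[0,0,0],[0,0,0],[0,0,0],[0,0,0],[0,0,0],[0,0,0],[0,0,0],[0,0,0],[0,0,0],[0,0,0]]' --angular '[[0,0,0],[0,0,0],[0,0,0],[0,0,0],[0,0,0],[0,0,0],[0,0,0],[0,0,0],[0,0,0],[0,0,0]]' --jaw 1 --grip_force 90

```text
time_s: 3.95
tool_pos: [0.5555, -0.1735, 0.1085]
tool_rot: [-3.141, -0.0, -0.025]
contact_force: [-2.4, -0.5, 6.6]
finger_gap: 0.025
```

```bash
python3 -c "
from go import *
st()"
```

```text
t 3.95 pos [ 0.5555 -0.1735  0.1085] rot [-3.141 -0.    -0.025] F [-2.4 -0.5  6.6] M [ 0.12  0.71 -0.03] gap 0.025
```

>>> arm_command --delta_pos '[[0,0,-0.06],[0,0,-0.12],[0,0,-0.18],[0,0,-0.24],[0,0,-0.3],[0,0,-0.36],[0,0,-0.42],[0,0,-0.48],[0,0,-0.54],[0,0,-0.6],[0,0,-0.66],[0,0,-0.7]]' --angular '[[0,0,0],[0,0,0],[0,0,0],[0,0,0],[0,0,0],[0,0,0],[0,0,0],[0,0,0],[0,0,0],[0,0,0],[0,0,0],[0,0,0]]'

```text
time_s: 4.95
tool_pos: [0.5559, -0.1736, 0.1301]
tool_rot: [-3.142, -0.001, -0.025]
contact_force: [-0.1, -0.5, -2.9]
finger_gap: 0.025
```

>>> arm_command --delta_pos '[[0,0,-0.2],[0,0,-0.5],[0,0,-0.9],[0,0,-1.4],[0,0,-2],[0,0,-2.7],[0,0,-3.4],[0,0,-4],[0,0,-4.5],[0,0,-4.8],[0,0,-4.8],[0,0,-4.8]]' --angular '[[0,0,0],[0,0,0],[0,0,0],[0,0,0],[0,0,0],[0,0,0],[0,0,0],[0,0,0],[0,0,0],[0,0,0],[0,0,0],[0,0,0]]'

```text
time_s: 5.95
tool_pos: [0.5556, -0.1735, 0.2735]
tool_rot: [-3.141, -0.001, -0.025]
contact_force: [0.5, 0.6, -3.6]
finger_gap: 0.0253
```

```bash
python3 -c "
from go import *
st()
d2={}
def c(n,x,y,w=160):
    g=get_image(n);d2[n]=g
    return cv2.resize(g['frame'][y:y+w,x:x+w],(400,400),interpolation=cv2.INTER_CUBIC)
cv2.imwrite('pics/lift.png',np.hstack([c('scene',225,130),c('top',320,150)]))
# target above ledge: drive bottom at z=.09 rest (drive origin 107+... TCP = +88 along z)
print(restP(.013,0,.0));delta(restP(.033,0,.10+.088),restR())"
```

```text
t 5.95 pos [ 0.5556 -0.1735  0.2735] rot [-3.141e+00 -1.000e-03 -2.500e-02] F [ 0.5  0.6 -3.6] M [ 0.02 -0.01 -0.06] gap 0.0253
[0.56453462 0.16134612 0.0565    ]
dpos [ -2.48 -11.62   1.44] ang [-0.54  6.    2.02]
```

View pics/lift.png

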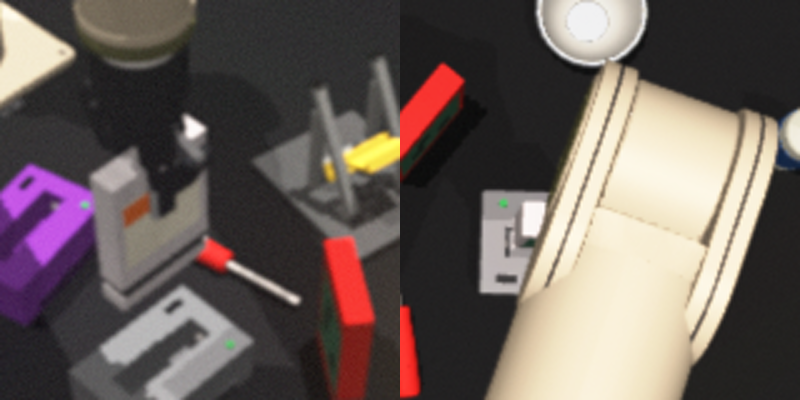

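```bash
python3 -c "
from go import *
for z in (.185,.18,.175):
  for P in [(.013,-.051,z),(.013,.051,z),(.013,-.051,z+.147),(-.013,-.051,z+.147),(-.013,-.051,z)]:
    print(P,((proj('scene',T([.5556,-.1725,-.025],P))-[225,130]+.5)*2.5).round())"
```

```text
(0.013, -0.051, 0.185) [[122. 312.]]
(0.013, 0.051, 0.185) [[206. 249.]]
(0.013, -0.051, 0.33199999999999996) [[110. 194.]]
(-0.013, -0.051, 0.33199999999999996) [[ 88. 177.]]
(-0.013, -0.051, 0.185) [[102. 296.]]
(0.013, -0.051, 0.18) [[122. 316.]]
(0.013, 0.051, 0.18) [[206. 253.]]
(0.013, -0.051, 0.32699999999999996) [[110. 198.]]
(-0.013, -0.051, 0.32699999999999996) [[ 88. 181.]]
(-0.013, -0.051, 0.18) [[102. 300.]]
(0.013, -0.051, 0.175) [[123. 320.]]
(0.013, 0.051, 0.175) [[206. 257.]]
(0.013, -0.051, 0.32199999999999995) [[111. 203.]]
(-0.013, -0.051, 0.32199999999999995) [[ 89. 186.]]
(-0.013, -0.051, 0.175) [[103. 303.]]
```

>>> arm_command --delta_pos '[[0,-0.4,-0.3],[0,-1.2,-0.4],[-0.2,-2.4,-0.4],[-0.5,-3.6,-0.4],[-0.8,-4.8,-0.4],[-1.1,-6,-0.4],[-1.4,-7.2,-0.4],[-1.7,-8.4,-0.4],[-2,-9.6,-0.4],[-2.3,-10.6,-0.4],[-2.48,-11.3,-0.4],[-2.48,-11.62,-0.4]]' --angular '[[0,0,0],[0,0,0],[0,0,0],[0,0,0],[0,0,0],[-0.05,0.6,0.2],[-0.1,1.2,0.4],[-0.19,2.1,0.7],[-0.27,3,1],[-0.35,3.9,1.3],[-0.43,4.8,1.6],[-0.5,5.6,1.9]]'

```text
time_s: 7.05
tool_pos: [0.4877, 0.1806, 0.2846]
tool_rot: [3.141, -0.493, -0.19]
contact_force: [0.6, -0.3, -5.5]
finger_gap: 0.025
```

```bash
python3 -c "
from go import *
s=st();print('drive origin in rest',inrest(s['tool_pos'])-[0,0,.0885]);delta(restP(.023,0,.085+.0885),restR())"
```

```text
t 7.05 pos [0.4877 0.1806 0.2846] rot [ 3.141 -0.493 -0.19 ] F [ 0.6 -0.3 -5.5] M [ 0.15  0.97 -0.06] gap 0.025
drive origin in rest [0.05852984 0.00321447 0.14859576]
dpos [-1.12  0.11  2.15] ang [-0.08  0.35  0.16]
```

>>> arm_command --delta_pos '[[-0.3,0.05,0.1],[-0.7,0.1,0.4],[-1.0,0.11,0.9],[-1.12,0.11,1.4],[-1.12,0.11,1.8],[-1.12,0.11,2.1],[-1.12,0.11,2.15],[-1.12,0.11,2.15],[-1.12,0.11,2.15]]' --angular '[[-0.08,0.35,0.16],[-0.08,0.35,0.16],[-0.08,0.35,0.16],[-0.08,0.35,0.16],[-0.08,0.35,0.16],[-0.08,0.35,0.16],[-0.08,0.35,0.16],[-0.08,0.35,0.16],[-0.08,0.35,0.16]]'

```text
time_s: 7.8
tool_pos: [0.49, 0.1735, 0.2129]
tool_rot: [3.14, -0.521, -0.21]
contact_force: [0.1, -0.2, -3.6]
finger_gap: 0.0252
```

```bash
python3 -c "
from go import *
s=st();o=inrest(s['tool_pos'])-[0,0,.0885];print('drive origin in rest',o);delta(restP(.023,0,.085+.0885),restR())
# draw expected drive and rails over images
def ov(n,x,y,w):
    k=400/w;im=cv2.resize(get_image(n)['frame'][y:y+w,x:x+w],(400,400),interpolation=cv2.INTER_CUBIC)
    def L(P,c):
        q=((proj(n,rest(ST,DX,P))-[x,y]+.5)*k-.5).round().astype(int);cv2.polylines(im,[q],True,c,1,cv2.LINE_AA)
    for t in(-1,1): L([(0,t*.04-.006,-.025),(0,t*.04-.006,.125),(0,t*.04+.006,.125),(0,t*.04+.006,-.025)],(255,255,0))
    for xx in(-.013,.013): L([o+(xx,-.051,0),o+(xx,.051,0),o+(xx,.051,.147),o+(xx,-.051,.147)],(0,255,0))
    return im
cv2.imwrite('pics/above.png',np.hstack([ov('scene',315,110,120),ov('top',190,200,120)]))"
```

```text
t 7.8 pos [0.49   0.1735 0.2129] rot [ 3.14  -0.521 -0.21 ] F [ 0.1 -0.2 -3.6] M [ 0.18  0.94 -0.01] gap 0.0252
drive origin in rest [ 0.02584919 -0.00333368  0.08471349]
dpos [-0.1  -0.11 -0.01] ang [ 0.04  0.03 -0.04]
```

View pics/above.png

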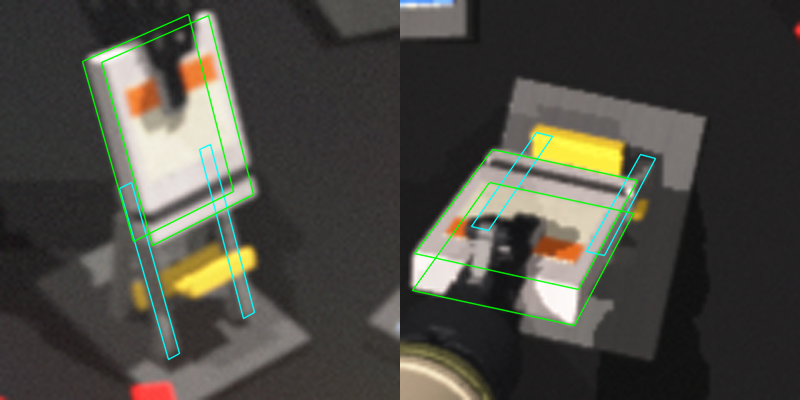

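>>> arm_command --delta_pos '[[-0.05,-0.05,0.1],[-0.1,-0.1,0.2],[-0.15,-0.1,0.4],[-0.2,-0.1,0.55],[-0.2,-0.1,0.7],[-0.2,-0.1,0.8],[-0.2,-0.1,0.8],[-0.2,-0.1,0.8]]' --angular '[[0,0,0],[0,0,0],[0,0,0],[0,0,0],[0,0,0],[0,0,0],[0,0,0],[0,0,0]]'

```text
time_s: 8.57
tool_pos: [0.4972, 0.1747, 0.1886]
tool_rot: [3.14, -0.52, -0.21]
contact_force: [0.8, -1.2, -3.7]
finger_gap: 0.0248
```

```bash
cat > m.py <<'E'
from go import *
s=st();o=inrest(s['tool_pos'])-[0,0,.0885];print('rest',o.round(4));delta(restP(.013,0,.03+.0885),restR())
W=restR()*Rn.from_euler('x',np.pi);print("F in rest",W.inv().apply(s["contact_force"]).round(1))
E
python3 m.py
```

```text
t 8.5667 pos [0.4972 0.1747 0.1886] rot [ 3.14 -0.52 -0.21] F [ 0.8 -1.2 -3.7] M [0.2  0.96 0.01] gap 0.0248
rest [ 0.0196 -0.0007  0.0602]
dpos [-0.22 -0.03  1.01] ang [ 0.05  0.04 -0.04]
F in rest [-0.9 -1.1 -3.7]
```

>>> arm_command --delta_pos '[[-0.03,0,0],[-0.06,0,0],[-0.09,0,0],[-0.12,0,0],[-0.12,0,0]]' --angular '[[0,0,0],[0,0,0],[0,0,0],[0,0,0],[0,0,0]]'

```text
time_s: 8.98
tool_pos: [0.4939, 0.1756, 0.187]
tool_rot: [3.14, -0.521, -0.209]
contact_force: [0.1, 0.6, -4.6]
finger_gap: 0.0248
```

```bash
python3 m.py
```

```text
t 8.9833 pos [0.4939 0.1756 0.187 ] rot [ 3.14  -0.521 -0.209] F [ 0.1  0.6 -4.6] M [0.14 0.9  0.01] gap 0.0248
rest [ 0.0158 -0.0005  0.0605]
dpos [-0.09 -0.02  1.02] ang [ 0.04  0.03 -0.04]
F in rest [-2.3  0.6 -4. ]
```

>>> arm_command --delta_pos '[[-0.03,0,0],[-0.06,0,0],[-0.06,0,0]]' --angular '[[0,0,0],[0,0,0],[0,0,0]]'

```text
time_s: 9.23
tool_pos: [0.4924, 0.1759, 0.186]
tool_rot: [3.14, -0.521, -0.209]
contact_force: [0.1, 0.3, -4.5]
finger_gap: 0.0254
```

```bash
python3 m.py
```

```text
t 9.2333 pos [0.4924 0.1759 0.186 ] rot [ 3.14  -0.521 -0.209] F [ 0.1  0.3 -4.5] M [0.16 0.97 0.01] gap 0.0254
rest [ 0.014  -0.0005  0.0605]
dpos [-0.03 -0.02  1.02] ang [ 0.04  0.04 -0.04]
F in rest [-2.2  0.3 -3.9]
```

>>> arm_command --delta_pos '[[-0.03,0,0],[-0.06,0,0],[-0.06,0,0]]' --angular '[[0,0,0],[0,0,0],[0,0,0]]'

```text
time_s: 9.48
tool_pos: [0.4909, 0.1762, 0.1851]
tool_rot: [3.14, -0.521, -0.209]
contact_force: [0.7, -0.4, -3.3]
finger_gap: 0.0251
```

```bash
python3 m.py
```

```text
t 9.4833 pos [0.4909 0.1762 0.1851] rot [ 3.14  -0.521 -0.209] F [ 0.7 -0.4 -3.3] M [ 0.2   0.96 -0.02] gap 0.0251
rest [ 0.0122 -0.0005  0.0604]
dpos [ 0.03 -0.02  1.01] ang [ 0.04  0.04 -0.04]
F in rest [-1.  -0.3 -3.3]
```

>>> arm_command --delta_pos '[[-0.03,0,0],[-0.06,0,0],[-0.06,0,0]]' --angular '[[0,0,0],[0,0,0],[0,0,0]]'

```text
time_s: 9.73
tool_pos: [0.4893, 0.1765, 0.1842]
tool_rot: [3.14, -0.52, -0.209]
contact_force: [1.1, 0.1, -4.0]
finger_gap: 0.0251
```

```bash
python3 m.py
```

```text
t 9.7333 pos [0.4893 0.1765 0.1842] rot [ 3.14  -0.52  -0.209] F [ 1.1  0.1 -4. ] M [0.2  1.   0.01] gap 0.0251
rest [ 0.0104 -0.0005  0.0604]
dpos [ 0.09 -0.02  1.01] ang [ 0.04  0.04 -0.04]
F in rest [-1.1  0.4 -4. ]
```

>>> arm_command --delta_pos '[[-0.03,0,0],[-0.06,0,0],[-0.06,0,0]]' --angular '[[0,0,0],[0,0,0],[0,0,0]]'

```text
time_s: 9.98
tool_pos: [0.4888, 0.1766, 0.184]
tool_rot: [3.14, -0.522, -0.21]
contact_force: [5.7, -2.1, -4.0]
finger_gap: 0.0251
```

```bash
python3 m.py
```

```text
t 9.9833 pos [0.4888 0.1766 0.184 ] rot [ 3.14  -0.522 -0.21 ] F [ 5.7 -2.1 -4. ] M [-0.24 -0.46  0.16] gap 0.0251
rest [ 0.0098 -0.0005  0.0606]
dpos [ 0.11 -0.02  1.02] ang [ 0.04  0.01 -0.04]
F in rest [ 3.2 -0.9 -6.5]
```

>>> arm_command --delta_pos '[[-0.03,0,0],[-0.05,0,0],[-0.05,0,0]]' --angular '[[0,0,0],[0,0,0],[0,0,0]]'

```text
time_s: 10.23
tool_pos: [0.4885, 0.1767, 0.184]
tool_rot: [3.141, -0.524, -0.21]
contact_force: [11.3, -3.3, -3.0]
finger_gap: 0.0253
```

```bash
python3 m.py
```

```text
t 10.2333 pos [0.4885 0.1767 0.184 ] rot [ 3.141 -0.524 -0.21 ] F [11.3 -3.3 -3. ] M [-0.47 -1.68  0.33] gap 0.0253
rest [ 0.0096 -0.0005  0.0607]
dpos [ 0.11 -0.02  1.02] ang [ 0.03 -0.01 -0.04]
F in rest [ 8.7 -0.9 -8.5]
```

>>> arm_command --delta_pos '[[0.04,0,0],[0.08,0,0],[0.08,0,0.08],[0.08,0,0.16],[0.08,0,0.24],[0.08,0,0.32],[0.08,0,0.4],[0.08,0,0.4]]' --angular '[[0,0,0],[0,0,0],[0,0,0],[0,0,0],[0,0,0],[0,0,0],[0,0,0],[0,0,0]]'

```text
time_s: 10.9
tool_pos: [0.495, 0.1754, 0.1733]
tool_rot: [3.14, -0.521, -0.209]
contact_force: [7.2, 0.0, -3.4]
finger_gap: 0.0252
```

```bash
python3 m.py
```

```text
t 10.9 pos [0.495  0.1754 0.1733] rot [ 3.14  -0.521 -0.209] F [ 7.2  0.  -3.4] M [ 0.13 -0.73  0.39] gap 0.0252
rest [ 0.01   -0.0005  0.0481]
dpos [ 0.1  -0.02  0.6 ] ang [ 0.04  0.03 -0.04]
F in rest [ 4.4  1.5 -6.5]
```

>>> arm_command --delta_pos '[[0,0,0.05],[0,0,0.1],[0,0,0.15],[0,0,0.15]]' --angular '[[0,0,0],[0,0,0],[0,0,0],[0,0,0]]'

```text
time_s: 11.23
tool_pos: [0.4971, 0.1749, 0.1696]
tool_rot: [3.14, -0.521, -0.21]
contact_force: [5.0, -0.2, -1.6]
finger_gap: 0.025
```

```bash
python3 m.py
```

```text
t 11.2333 pos [0.4971 0.1749 0.1696] rot [ 3.14  -0.521 -0.21 ] F [ 5.  -0.2 -1.6] M [-0.09 -0.81  0.32] gap 0.025
rest [ 0.0099 -0.0005  0.0439]
dpos [ 0.1  -0.02  0.46] ang [ 0.04  0.03 -0.04]
F in rest [ 3.5  0.9 -3.9]
```

>>> arm_command --delta_pos '[[0.02,0,0.04],[0.02,0,0.08],[0.02,0,0.12],[0.02,0,0.12]]' --angular '[[0,0,0],[0,0,0],[0,0,0],[0,0,0]]'

```text
time_s: 11.57
tool_pos: [0.499, 0.1743, 0.1664]
tool_rot: [3.14, -0.52, -0.209]
contact_force: [4.0, -0.9, -2.5]
finger_gap: 0.0254
```

```bash
python3 m.py
```

```text
t 11.5667 pos [0.499  0.1743 0.1664] rot [ 3.14  -0.52  -0.209] F [ 4.  -0.9 -2.5] M [-0.01 -0.36  0.26] gap 0.0254
rest [ 0.0101 -0.0007  0.0401]
dpos [ 0.1  -0.03  0.34] ang [ 0.04  0.04 -0.04]
F in rest [ 2.3 -0.1 -4.2]
```

>>> arm_command --delta_pos '[[0,0,0.04],[0,0,0.08],[0,0,0.12],[0,0,0.12]]' --angular '[[0,0,0],[0,0,0],[0,0,0],[0,0,0]]'

```text
time_s: 11.9
tool_pos: [0.5008, 0.1739, 0.1633]
tool_rot: [3.14, -0.52, -0.209]
contact_force: [4.7, -0.9, -3.7]
finger_gap: 0.0249
```

```bash
python3 m.py
```

```text
t 11.9 pos [0.5008 0.1739 0.1633] rot [ 3.14  -0.52  -0.209] F [ 4.7 -0.9 -3.7] M [ 0.1  -0.24  0.26] gap 0.0249
rest [ 0.0101 -0.0007  0.0365]
dpos [ 0.1  -0.02  0.22] ang [ 0.04  0.04 -0.04]
F in rest [ 2.3  0.1 -5.6]
```

>>> arm_command --delta_pos '[[0,0,0.03],[0,0,0.06],[0,0,0.08],[0,0,0.08]]' --angular '[[0,0,0],[0,0,0],[0,0,0],[0,0,0]]'

```text
time_s: 12.23
tool_pos: [0.5019, 0.1738, 0.1614]
tool_rot: [3.14, -0.52, -0.209]
contact_force: [2.1, -0.5, -1.7]
finger_gap: 0.0251
```

```bash
python3 m.py
```

```text
t 12.2333 pos [0.5019 0.1738 0.1614] rot [ 3.14  -0.52  -0.209] F [ 2.1 -0.5 -1.7] M [-0.06  0.09  0.11] gap 0.0251
rest [ 0.0101 -0.0006  0.0343]
dpos [ 0.1  -0.02  0.14] ang [ 0.04  0.04 -0.04]
F in rest [ 1.  -0.  -2.6]
```

>>> arm_command --delta_pos '[[0,0,0.03],[0,0,0.06],[0,0,0.08],[0,0,0.08]]' --angular '[[0,0,0],[0,0,0],[0,0,0],[0,0,0]]'

```text
time_s: 12.57
tool_pos: [0.503, 0.1735, 0.1595]
tool_rot: [3.14, -0.521, -0.21]
contact_force: [-3.6, -1.0, 4.2]
finger_gap: 0.0249
```

```bash
python3 m.py
```

```text
t 12.5667 pos [0.503  0.1735 0.1595] rot [ 3.14  -0.521 -0.21 ] F [-3.6 -1.   4.2] M [-0.3   0.58 -0.07] gap 0.0249
rest [ 0.0102 -0.0006  0.032 ]
dpos [ 0.09 -0.02  0.07] ang [ 0.04  0.04 -0.04]
F in rest [-0.8 -1.7  5.3]
```

>>> arm_command --delta_pos '[[-0.02,0,-0.03],[-0.03,0,-0.03],[-0.03,0,-0.03]]' --angular '[[0,0,0],[0,0,0],[0,0,0]]'

```text
time_s: 12.82
tool_pos: [0.5023, 0.1737, 0.1601]
tool_rot: [3.14, -0.521, -0.21]
contact_force: [2.6, -3.5, 2.8]
finger_gap: 0.0255
```

```bash
python3 m.py
```

```text
t 12.8167 pos [0.5023 0.1737 0.1601] rot [ 3.14  -0.521 -0.21 ] F [ 2.6 -3.5  2.8] M [-0.69 -0.69 -0.06] gap 0.0255
rest [ 0.0099 -0.0006  0.033 ]
dpos [ 0.1  -0.02  0.1 ] ang [ 0.04  0.02 -0.04]
F in rest [ 4.2 -2.9  0.8]
```

>>> arm_command --delta_pos '[[0,0,0],[0,0,0],[0,0,0]]' --angular '[[0,0,0],[0,0,0],[0,0,0]]' --jaw 1 --grip_force 20

```text
time_s: 13.07
tool_pos: [0.5023, 0.1737, 0.1601]
tool_rot: [3.14, -0.521, -0.21]
contact_force: [1.7, -3.4, 4.4]
finger_gap: 0.0253
```

>>> arm_command --delta_pos '[[0,0,0],[0,0,0],[0,0,0],[0,0,0],[0,0,0],[0,0,0]]' --angular '[[0,0,0],[0,0,0],[0,0,0],[0,0,0],[0,0,0],[0,0,0]]' --jaw -0.3

```text
time_s: 13.57
tool_pos: [0.5017, 0.1739, 0.1596]
tool_rot: [3.14, -0.52, -0.209]
contact_force: [0.1, -0.1, -0.6]
finger_gap: 0.0557
```

```bash
python3 m.py; python3 -c "
from go import *
def ov(n,x,y,w):
    return cv2.resize(get_image(n)['frame'][y:y+w,x:x+w],(400,400),interpolation=cv2.INTER_CUBIC)
cv2.imwrite('pics/rel.png',np.hstack([ov('scene',315,110,120),ov('top',190,200,120)]))"
```

```text
t 13.5667 pos [0.5017 0.1739 0.1596] rot [ 3.14  -0.52  -0.209] F [ 0.1 -0.1 -0.6] M [0.13 0.48 0.04] gap 0.0557
rest [ 0.0091 -0.0005  0.0328]
dpos [ 0.13 -0.02  0.09] ang [ 0.04  0.04 -0.04]
F in rest [-0.2 -0.1 -0.6]
```

View pics/rel.png

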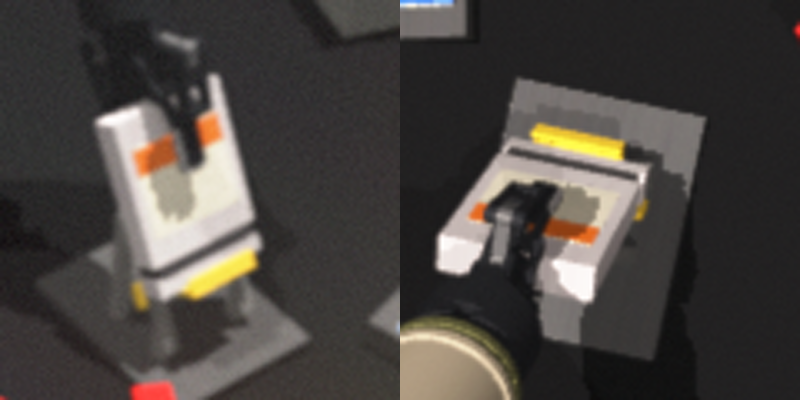

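The drive is standing on the ledge. In the top crop its foot spans 509–651, centred on the lip at 532–624, so it is within about 2 mm. The wrist force is near zero, so I'll retreat along the fingers.

>>> arm_command --delta_pos '[[0,0,-0.15],[0,0,-0.4],[0,0,-0.8],[0,0,-1.2],[0,0,-1.6],[0,0,-2],[0,0,-2.5],[0,0,-3],[0,0,-3.6],[0,0,-4.2],[0,0,-4.4],[0,0,-4.4]]' --angular '[[0,0,0],[0,0,0],[0,0,0],[0,0,0],[0,0,0],[0,0,0],[0,0,0],[0,0,0],[0,0,0],[0,0,0],[0,0,0],[0,0,0]]'

```text
time_s: 14.67
tool_pos: [0.4377, 0.1885, 0.2761]
tool_rot: [-3.14, -0.522, -0.21]
contact_force: [0.7, -0.1, -0.3]
finger_gap: 0.0552
```

```bash
python3 m.py; python3 -c "
from go import *
def ov(n,x,y,w):
    k=400/w;im=cv2.resize(get_image(n)['frame'][y:y+w,x:x+w],(400,400),interpolation=cv2.INTER_CUBIC)
    o=np.array([.0095,-.001,.033])
    for xx in(-.013,.013):
        q=((proj(n,rest(ST,DX,[o+(xx,-.051,0),o+(xx,.051,0),o+(xx,.051,.147),o+(xx,-.051,.147)]))-[x,y]+.5)*k-.5).round().astype(int);cv2.polylines(im,[q],True,(0,255,0),1,cv2.LINE_AA)
    return im
cv2.imwrite('pics/fin.png',np.hstack([ov('scene',315,110,120),ov('top',190,200,120)]))"
```

```text
t 14.6667 pos [0.4377 0.1885 0.2761] rot [-3.14  -0.522 -0.21 ] F [ 0.7 -0.1 -0.3] M [0.08 0.53 0.  ] gap 0.0552
rest [0.0104 0.0007 0.1666]
dpos [0.09 0.02 4.55] ang [ 0.01  0.01 -0.04]
F in rest [ 0.5  0.  -0.6]
```

View pics/fin.png

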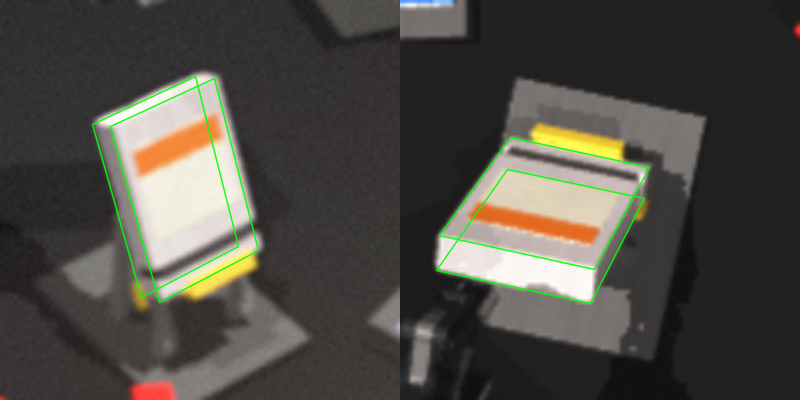

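The drive sits on the predicted outline in both views. It is flat, centred and clear of the gripper, so I'm handing in.

```bash
python3 -c "
from station import *
sign_off()"
```

```text
the job is handed in; nothing more can be done
```

The drive with the orange label is out of the dock and standing connector end down on the yellow ledge, released. I handed the job in at about 14.8 s; `sign_off` gives no verdict.

- **Pull:** I gripped it at 90 N and drew it straight up to about 185 mm above the bench. The picture after the lift matched the no-slip prediction.
- **Contact on the stand:** The rails were felt first. The highest wrist reading while touching them was about 12 N. The ledge was then felt at a rest height of about 33 mm, with roughly 9 N on it. I eased that to about 5 N before lowering the grip to 20 N and opening the jaws.
- **Last checks:** In both views the drive lies on the predicted outline, parallel to the rails. Its foot is within about 2 mm of the ledge's middle. The gripper is about 130 mm back along the fingers, with wrist force near zero.

**Disagreement:** The rails were met about 3 mm farther back than my camera fit placed them. The fit also showed a 1–2 pixel sideways bias. I used the felt position for the placing.

**Not checked:** I took no final picture of the other things on the bench. The arm's path kept clear of them.

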